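# Slide the blender pad to overhang the chopping block

### The job

Without picking up the red silicone pad, push it along the chopping block with the fingertips until it sticks out squarely over the block's far long edge (the one away from the robot), with the white line on the pad right above that edge, so that it can be taken hold of from below later. Leave it lying flat there, and leave the spice jar, shaker, pliers and blender container where they are.

Things in the scene. Friction and masses are not known exactly. Their poses are not given: they have to be found in the camera images.
- block: Light wooden chopping block, 260 x 420 x 40 mm (x, y, z), firmly fixed on the black counter. Origin: centre of its underside, on the counter. Its +x axis points away from the robot, across the far long edge; its y axis runs along that edge; its top is flat, 40 mm above the counter.
- far_edge (a point): Middle of the far upper long edge of the block: 130 mm along the block's +x and 40 mm up from the block's origin. Axes as the block's: +x points outward over the edge, y runs along the edge.
- pad: Red hard silicone pad, square plate 130 x 130 x 10 mm with straight sides, 0.14 to 0.28 kg, loose on the block's top, sliding with ordinary friction (about 1 to 3 N). Origin: centre of its underside. Its +x axis points to the side that is to stick out over the edge (the white line is on that half); it starts up to 0.4 rad askew to the block. A flat darker ring is only for looks.
- pad_line (a point): Middle of the white line on the pad's upper face. The line is 5 mm broad and runs along the pad's y axis, across its whole width, 25 mm along the pad's +x from its centre, so 40 mm short of the leading side and 90 mm from the trailing side.
- spice_jar: Glass spice jar with black screw lid, diameter 44 mm, 82 mm high, standing loose on the block near one short end. Origin: centre of its underside. Leave alone.
- shaker: Steel shaker, diameter 42 mm, 81 mm high, standing loose on the block near the other short end. Origin: centre of its underside. Leave alone.
- blender: Tall clear blender container with black foot, lid and handle, diameter 132 mm, 255 mm high; handle reaches 107 mm from the axis along its -y. Stands loose on the counter to the right (-y) of the block. Origin: centre of its underside. Leave alone.
- pliers: Steel pliers with blue grips, 190 mm long, 70 mm broad, 14 mm high, lying loose on the counter to the left (+y) of the block. Origin: on the counter under the pivot; jaws reach 57 mm along +x, grips 132 mm along -x. Leave alone.
Not all that is in view belongs to the job. What is meant by the pad is not black, and is the smaller of those in its own colour.

How it is judged:
On the way:
1. the fingers push the pad (contact force between the fingers and pad above 0.2 N), for 0.05 s.
At the end, for the whole second after the job is handed in: Pad at rest, flat on the block; its line's middle within 8 mm of straight above the far edge and 150 mm of the edge's middle; pad square to the edge within 0.1 rad. Jar, shaker, blender container and pliers within 20 mm of their places and not tipped (0.2 rad) (x of pad_line in the frame of far_edge between -0.008 and 0.008 m and y of pad_line in the frame of far_edge between -0.15 and 0.15 m and angle between the x axis of pad and the x axis of block, either way round below 0.1 rad and angle between pad's own z axis and vertical below 0.05 rad and z of pad in the frame of far_edge between -0.004 and 0.004 m and x of pad in the frame of far_edge below 0 m and linear speed of pad below 0.01 m/s and distance of each of spice_jar, shaker, blender, pliers from where it was at the start of the episode below 0.02 m and angle between each of spice_jar, shaker, blender, pliers's own z axis and vertical below 0.2 rad); the robot touches nothing.
It fails at once if the pad is lifted off the block (its centre more than 12 mm above the block's top) (z of pad in the frame of far_edge above 0.012 m).
It fails at once if the pad is tipped by more than 0.25 rad or falls off (angle between pad's own z axis and vertical above 0.25 rad or z of pad in the frame of far_edge below -0.02 m).
It fails at once if the spice jar, shaker, blender container or pliers are moved by more than 20 mm or tipped (distance of any of spice_jar, shaker, blender, pliers from where it was at the start of the episode above 0.02 m or angle between any of spice_jar, shaker, blender, pliers's own z axis and vertical above 0.2 rad).
It also fails if it takes over 46 s, if anything falls off the work surface, if the arm or the gripper's body presses on something with over 40 N, if the wrist force passes 120 N, or if a joint passes its speed limit or range.

### The arm

A 6-joint arm with a two-finger parallel gripper is mounted at the origin on the work surface. World frame = base frame: x ahead of the robot, y to its left, z up, the work surface at z = 0. Lengths are in m, angles in rad, forces in N, time in s.
With the tool pointing down it reaches from about 0.2 to 0.875 m from the base axis. Payload 3.4 kg.
Tool frame: the origin (TCP) lies on the centre line of the jaws, within the pads' length; the fingertips stand 8 mm ahead of it and the grasp point (between the pads) lies 11 mm behind it; z points along the fingers, y is the line along which they close (so a half turn about z gives the same grasp; the last joint's range is limited). The gripper opens to 94 mm and grips with 3 to 60 N. Pads are 16 mm wide; open, the fingers measure 119 mm over their backs; the gripper's body (75 mm by 177 mm) begins 78 mm behind the grasp point.
Start: joints at [1.105, 0.276, 1.505, -0, 1.361, -0.121], TCP at [0.194, 0.541, 0.213] pointing down, gripper open.
Joint ranges: [-2.89, 2.89], [-0.75, 2.08], [0.22, 2.7], [-1.18, 4.32], [0.11, 2.71], [-2.7, 2.7]. Speed limits (rad/s): [2.57, 2.57, 3.14, 3.14, 3.14, 3.14].

### API

Orientations are given as [roll, pitch, yaw] about the fixed x, y, z axes, in that order (R = Rz(yaw) Ry(pitch) Rx(roll)).
In Python, from rig import readout, grab_frame, job_done gives the robot as it stands. The module is installed in compiled form; this text tells all that it offers.
- The arm moves only by the tool move_arm, never from a script. Its argument "moves" is a list of rows, each a list of 2 entries, a list of its own where there are three numbers: the shift along the tool's x, y, z in m, then the turn about the tool's z in degrees. In form: [[[x, y, z], yaw], ...]. A call has 1 to 20 rows; each row is the pose to reach, as a shift and turn from the pose commanded when the call began, along the tool's axes at that moment; what a row does not reach only later rows make up. A row lasts 1/10 s, in which the tool goes at most 50 mm and 8.59 degrees, less where a joint would pass 70% of its speed; a pose out of reach is approached as far as the arm can. A call with a gripper value outside its range is refused whole. "jaw" is the opening, from -1 (shut) to 1 (fully open), set as the call begins (left out, the last holds). The fingers move at their own pace and stop on an object; the grip force is fixed at half the most. Time passes only in rows, so rows that repeat a pose let the fingers close. It gives the time, the measured TCP pose, the force, the opening and the grip force at its end, in the units of the state.
- readout.get_obs(): the state, without advancing time (a new reading comes with each control period).
- grab_frame(name): name is "side" or "top"; returns a dict with "frame" (480x640x3 uint8, red, green, blue), "fov_y" (degrees; the focal length in pixels is half the picture's height over the tangent of half this angle, whatever the lens; pixels are square), "cx", "cy" (the principal point, pixels), "origin" and "rotation" of the camera in the world. Camera axes: x right, y up, looking along -z (the intrinsics and any distortion apply to the point x, -y, -z); pixel columns grow to the right and rows downward; lengths in m; the calibration is good to about 2 mm. A picture is of the moment at which its call begins. There is no depth.
- job_done(): hands the job in; it is judged then, once.
The state is a dict: "t": time; "joints": joint angles; "qvel": joint speeds; "joint_efforts": joint torques, N m; "eef_pos": TCP position; "orientation": TCP orientation; "contact_force": force on the tool from outside, world axes, zero at the start; "ft_torque": the same for the moment, N m; "opening": opening from 0.0 (shut) to 1.0 (fully open); "finger_force": force on a finger pad.
Only numpy, scipy, OpenCV 4.12 (cv2) and the standard library are available. Lean on these libraries where they do the work, as an engineer would, in place of code of your own. Each camera call takes 0.05 s, during which the arm holds its last target. There are 200 camera calls.

## Working session

There is one attempt and no reset: what is moved stays moved. The work goes in short steps, Python scripts to look and compute and a tool call to move; the robot and the scene stay as the last step left them, time stands still between calls to the robot, and variables do not carry over. Pictures are saved under pics/ and viewed, at most 10 in all, crops included, and the job is handed in when it is done.

Besides the shell and the picture viewer there is one more tool, called as name([rows], argument=value, ...), one row to a line, values as JSON. move_arm: Moves the arm, as the interface text tells. Its arguments: {"type":"object","properties":{"moves":{"type":"array","items":{"type":"array"}},"jaw":{"type":"number"}},"required":["moves"]}

```bash
mkdir -p pics; python3 - <<'E'
from rig import readout, grab_frame
import cv2
for n in("top","side"):
    f=grab_frame(n); cv2.imwrite(f"pics/{n}0.png",f["frame"][:,:,::-1])
    print(n,{k:v for k,v in f.items() if k!="frame"})
print(readout.get_obs())
E
```

```text
top {'fov_y': 51.90466044140162, 'cx': 323.6511990913401, 'cy': 237.24780819499514, 'origin': array([0.35952661, 0.03780655, 1.36526207]), 'rotation': array([ 0.0928375 , -0.00953027, -1.56469856])}
side {'fov_y': 54.85730416399719, 'cx': 315.11254435386513, 'cy': 239.52716472810806, 'origin': array([ 0.0785319 , -0.81358558,  0.8295212 ]), 'rotation': array([ 0.88897107, -0.01841549, -0.42420541])}
{'t': 0.1, 'joints': array([ 1.10498401e+00,  2.76477331e-01,  1.50594298e+00, -2.72744444e-05,
        1.36068792e+00, -1.20983905e-01]), 'qvel': array([ 0.00103699, -0.00257314, -0.00231302,  0.00022088, -0.00093713,
        0.00018396]), 'joint_efforts': array([ 2.79596366e-03, -4.05454481e+01, -2.37778795e+01,  7.05591193e-02,
        2.98473635e-02, -5.64823904e-05]), 'eef_pos': array([0.19416511, 0.54072954, 0.21274759]), 'orientation': array([-3.14008494e+00, -1.56442214e-04,  2.79676983e+00]), 'contact_force': array([-0.95626042,  0.15152879,  0.27636739]), 'ft_torque': array([-0.03028009,  0.07393182,  0.03796361]), 'finger_force': 0.0, 'opening': 0.9992595487433508}
```

View pics/top0.png

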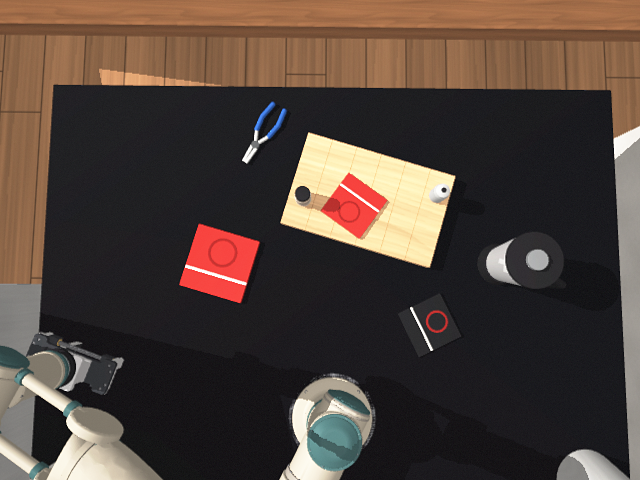

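View pics/side0.png

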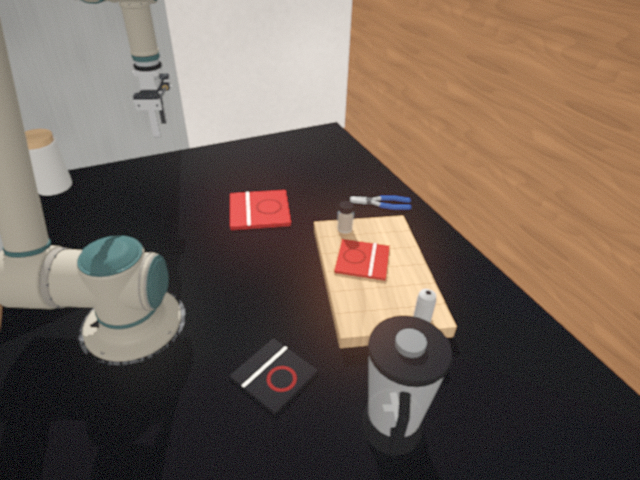

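The top view shows the target pad at about (355,206) on the block, its line at about (360,197). The jar is at (303,195), the shaker at (440,192), and the far edge runs (308,133)–(456,177). The other two pads are decoys. The side view agrees, with the pad at (363,260).

```bash
cat >h.py <<'E'
import numpy as np, cv2
from rig import readout, grab_frame
from scipy.spatial.transform import Rotation as R
def rays(f,p):
    p=np.atleast_2d(np.asarray(p,float)); fl=240/np.tan(np.radians(f["fov_y"]/2))
    d=np.c_[(p[:,0]-f["cx"])/fl,-(p[:,1]-f["cy"])/fl,-np.ones(len(p))]
    return R.from_euler("xyz",f["rotation"]).apply(d)
def onz(f,p,z):
    d=rays(f,p); o=f["origin"]; return o+d*((z-o[2])/d[:,2])[:,None]
def tri(f,p,g,q):
    out=[]
    for a,b in zip(rays(f,p),rays(g,q)):
        s=np.linalg.lstsq(np.c_[a,-b],g["origin"]-f["origin"],rcond=None)[0]
        A=f["origin"]+s[0]*a;B=g["origin"]+s[1]*b; out.append(np.r_[(A+B)/2,np.linalg.norm(A-B)])
    return np.array(out)
def quad(m):
    h=cv2.convexHull(m).astype(np.float32)
    return cv2.approxPolyN(h.astype(np.int32),4,ensure_convex=True).reshape(-1,2)
def comp(mask,near):
    n,l,s,c=cv2.connectedComponentsWithStats(mask.astype(np.uint8))
    i=min([i for i in range(1,n) if s[i,4]>60],key=lambda i:np.hypot(*(c[i]-near)))
    return np.argwhere(l==i)[:,::-1].astype(np.int32)
def masks(f):
    hsv=cv2.cvtColor(f["frame"],cv2.COLOR_RGB2HSV).astype(int);H,S,V=hsv[...,0],hsv[...,1],hsv[...,2]
    red=((H<8)|(H>172))&(S>150)&(V>70)
    wood=(H>8)&(H<30)&(S>30)&(V>120)
    white=(S<60)&(V>180)
    return red,wood,white
def line(pts):  # centroid + direction endpoints of elongated blob
    c,wh,a=cv2.minAreaRect(pts.astype(np.float32)); b=cv2.boxPoints((c,wh,a))
    b=b[np.argsort(b[:,0])]; return np.array([b[:2].mean(0),b[2:].mean(0)])
E
python3 - <<'E'
from h import *
np.set_printoptions(precision=4,suppress=True)
T=grab_frame("top");S=grab_frame("side")
for f,pc,bc,lc in((T,(355,206),(370,200),(360,197)),(S,(363,260),(380,280),(373,260))):
    r,w,wh=masks(f)
    k=cv2.morphologyEx((r|wh).astype(np.uint8),cv2.MORPH_OPEN,np.ones((3,3)))
    pq=quad(comp(k,pc)); W=comp(w,bc); bq=quad(W); L=line(comp(wh,lc))
    print("pad px",pq.tolist(),"block px",bq.tolist(),"line px",L.tolist())
    print("pad z.05\n",onz(f,pq,.05)[:,:2],"\nblock z.04\n",onz(f,bq,.04)[:,:2],"\nline z.05\n",onz(f,L,.05)[:,:2])
E
```

```text
pad px [[359, 238], [320, 210], [356, 161], [387, 200]] block px [[429, 268], [279, 223], [308, 131], [455, 175]] line px [[340.1258850097656, 183.82484436035156], [377.9777526855469, 211.03089904785156]]
pad z.05
 [[ 0.4807 -0.0687]
 [ 0.5557  0.0363]
 [ 0.6909 -0.0607]
 [ 0.5843 -0.1445]] 
block z.04
 [[ 0.4019 -0.2579]
 [ 0.5208  0.1469]
 [ 0.7765  0.0708]
 [ 0.6567 -0.3327]] 
line z.05
 [[ 0.6276 -0.0177]
 [ 0.554  -0.12  ]]
pad px [[371, 274], [368, 274], [373, 244], [376, 244]] block px [[339, 348], [309, 211], [404, 215], [462, 336]] line px [[369.3243408203125, 275.0540466308594], [374.83782958984375, 241.97299194335938]]
pad z.05
 [[ 0.5581 -0.1204]
 [ 0.5513 -0.1174]
 [ 0.6207 -0.0213]
 [ 0.628  -0.0244]] 
block z.04
 [[ 0.3894 -0.2827]
 [ 0.5303  0.195 ]
 [ 0.7777  0.0691]
 [ 0.6491 -0.3606]] 
line z.05
 [[ 0.5525 -0.122 ]
 [ 0.6294 -0.0158]]
```

```bash
cat >>h.py <<'E'
def edge_line(f,p0,p1):
    """far-edge pixel line: strongest wood/black gradient along normals to p0-p1"""
    g=cv2.GaussianBlur(cv2.cvtColor(f["frame"],cv2.COLOR_RGB2GRAY).astype(np.float32),(0,0),.8)
    p0,p1=np.array(p0,float),np.array(p1,float);d=(p1-p0)/np.hypot(*(p1-p0));n=np.array([-d[1],d[0]])
    s=np.arange(-8,8.01,.25);P=[]
    for a in np.linspace(.08,.92,60):
        q=(p0+a*(p1-p0)+s[:,None]*n).astype(np.float32)
        v=cv2.remap(g,q[:,0],q[:,1],cv2.INTER_LINEAR).ravel();i=np.argmax(np.abs(np.gradient(v)));P.append(q[i])
    vx,vy,x,y=cv2.fitLine(np.float32(P),cv2.DIST_HUBER,0,.01,.01).ravel()
    c=np.array([x,y]);u=np.array([vx,vy]);return np.array([c+u*((p-c)@u) for p in(p0,p1)])
E
python3 - <<'E'
from h import *
np.set_printoptions(precision=4,suppress=True)
T=grab_frame("top");S=grab_frame("side")
eT=edge_line(T,(308,133),(456,177));eS=edge_line(S,(404,216),(453,328))
print("edge",eT,eS);print(onz(T,eT,.04),onz(S,eS,.04))
print("corner tri",tri(T,eT,S,eS))
LT=line(comp(masks(T)[2],(360,197)));LS=line(comp(masks(S)[2],(373,260)))[::-1]
print("line tri",tri(T,LT,S,LS))
for f,q in((T,[(303,195),(440,192)]),(S,[(346,206),(427,293)])): print("lids at .12",onz(f,q,.121))
c=cv2.resize(T["frame"][120:280,260:470],None,fx=3.5,fy=3.5,interpolation=cv2.INTER_CUBIC)
cv2.imwrite("pics/c1.png",c[:,:,::-1])
E
```

```text
edge [[308.3073 131.9687]
 [456.2796 176.0616]] [[403.6569 216.1646]
 [456.508  326.3169]]
[[ 0.7738  0.0699  0.04  ]
 [ 0.6538 -0.3362  0.04  ]] [[ 0.7736  0.0646  0.04  ]
 [ 0.6552 -0.3337  0.04  ]]
corner tri [[ 0.7762  0.0696  0.0357  0.0022]
 [ 0.6532 -0.3354  0.0428  0.    ]]
line tri [[ 0.6279 -0.0178  0.0486  0.0001]
 [ 0.5541 -0.1201  0.0478  0.0006]]
lids at .12 [[ 0.5834  0.0801  0.121 ]
 [ 0.594  -0.2707  0.121 ]]
lids at .12 [[ 0.5845  0.0741  0.121 ]
 [ 0.5956 -0.2826  0.121 ]]
```

View pics/c1.png

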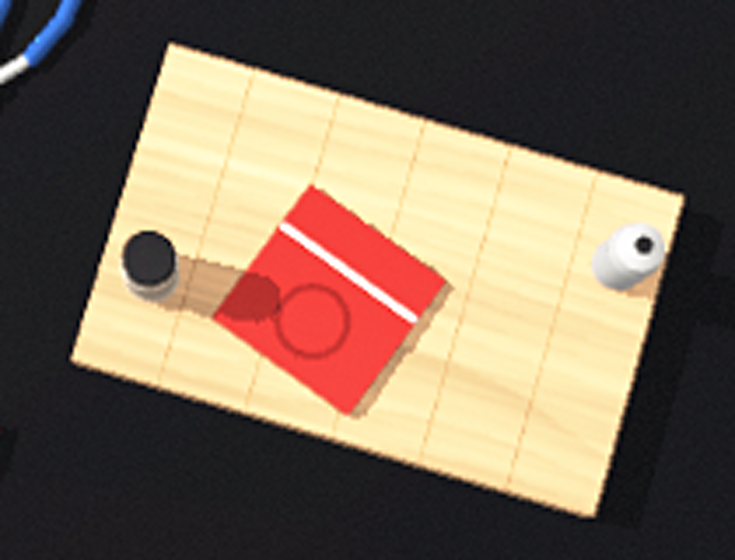

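move_arm([
  [[-0.03, -0.03, 0], -1],
  [[-0.06, -0.06, 0], -3.3],
  [[-0.09, -0.09, 0], -3.3],
  [[-0.12, -0.12, 0], -3.3],
  [[-0.15, -0.15, 0], -3.3],
  [[-0.18, -0.18, 0], -3.3],
  [[-0.21, -0.21, 0], -3.3],
  [[-0.24, -0.24, 0], -3.3],
  [[-0.27, -0.27, 0], -3.3],
  [[-0.3, -0.3, 0], -3.3],
  [[-0.33, -0.33, 0], -3.3],
  [[-0.36, -0.36, 0], -3.3],
  [[-0.39, -0.39, 0], -3.3],
  [[-0.42, -0.41, 0], -3.3],
  [[-0.435, -0.42, 0], -3.3],
  [[-0.442, -0.426, 0], -3.3],
  [[-0.442, -0.426, 0], -3.3],
  [[-0.442, -0.426, 0], -3.3],
  [[-0.442, -0.426, 0], -3.3],
], jaw=0.3)

```text
t: 2.2
eef_pos: [0.4655, -0.0078, 0.2135]
orientation: [3.141, -0.001, 2.856]
contact_force: [-0.1, -0.7, 0.4]
opening: 0.649
finger_force: 0.0
```

move_arm([
  [[0, 0, 0.03], 0],
  [[0, 0, 0.06], 0],
  [[0, 0, 0.09], 0],
  [[0, 0, 0.12], 0],
  [[0, 0, 0.14], 0],
  [[0, 0, 0.15], 0],
  [[0, 0, 0.156], 0],
  [[0, 0, 0.16], 0],
  [[0, 0, 0.161], 0],
  [[0, 0, 0.161], 0],
  [[0, 0, 0.161], 0],
])

```text
t: 3.3
eef_pos: [0.4669, -0.0092, 0.0531]
orientation: [3.141, 0.001, 2.854]
contact_force: [0.1, -0.1, -0.1]
opening: 0.644
finger_force: 0.0
```

```bash
python3 - <<'E'
from h import *
S=grab_frame("side")
c=cv2.resize(S["frame"][160:360,280:480],None,fx=3,fy=3,interpolation=cv2.INTER_CUBIC)
cv2.imwrite("pics/c2.png",c[:,:,::-1])
E
```

```text
(no output)
```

View pics/c2.png

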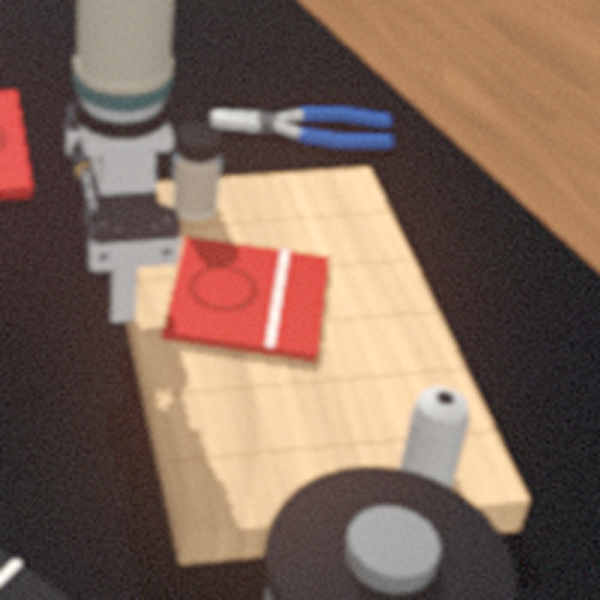

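The fingers stand at the block's near edge behind the pad's trailing side, clear of the jar. Now pushing.

move_arm([
  [[-0.01, 0, 0], 0],
  [[-0.017, 0, 0], 0],
  [[-0.024, 0, 0], 0],
  [[-0.031, 0, 0], 0],
  [[-0.038, 0, 0], 0],
  [[-0.045, 0, 0], 0],
  [[-0.052, 0, 0], 0],
  [[-0.059, 0, 0], 0],
  [[-0.066, 0, 0], 0],
  [[-0.073, 0, 0], 0],
  [[-0.08, 0, 0], 0],
  [[-0.087, 0, 0], 0],
  [[-0.094, 0, 0], 0],
  [[-0.101, 0, 0], 0],
  [[-0.108, 0, 0], 0],
  [[-0.115, 0, 0], 0],
  [[-0.12, 0, 0], 0],
  [[-0.125, 0, 0], 0],
  [[-0.13, 0, 0], 0],
  [[-0.13, 0, 0], 0],
])

```text
t: 5.35
eef_pos: [0.5922, -0.0462, 0.0525]
orientation: [3.141, 0.002, 2.854]
contact_force: [0.8, -0.9, -0.6]
opening: 0.65
finger_force: 0.0
```

```bash
cat > m.py <<'E'
from h import *
np.set_printoptions(precision=4,suppress=True)
T=grab_frame("top");S=grab_frame("side")
def near(f,c):  # white elongated blob closest to pixel c
    return line(comp(masks(f)[2],c))
import sys
a=list(map(float,sys.argv[1:5]))
eT=onz(T,edge_line(T,(308,132),(456,176)),.04);eS=onz(S,edge_line(S,(404,216),(456,326)),.04)
for n,f,e,c in(("top",T,eT,a[:2]),("side",S,eS,a[2:])):
    L=near(f,c);W=onz(f,L,.05);W=W[np.argsort(-W[:,1])];e=e[np.argsort(-e[:,1])]
    y=(e[0]-e[1])[:2];y/=np.hypot(*y);x=np.array([y[1],-y[0]]);d=(W-e.mean(0))[:,:2];l=d[0]-d[1]
    print(n,L.ravel(),"len",np.hypot(*l),"x,y mid",d.mean(0)@x,d.mean(0)@y,"ang",-np.arctan2(l@x,l@y),"edgeyaw",-np.arctan2(y[0],y[1]))
v=np.hstack([cv2.resize(f["frame"][r:r+190,k:k+190],(400,400),interpolation=cv2.INTER_CUBIC) for f,r,k in((T,100,275),(S,190,290))])
cv2.imwrite(f"pics/{sys.argv[5]}.png",v[:,:,::-1])
E
python3 m.py 385 165 405 260 d1
```

```text
top [342.7572 157.578  393.7052 165.4162] len 0.1401755122873476 x,y mid -0.04617089097864413 0.02732173742367158 ang 0.20967120413801973 edgeyaw -0.3567926835250136
side [397.7216 232.1237 411.5361 263.2062] len 0.12812022063628434 x,y mid -0.04507092217712793 0.05789169088042075 ang 0.013802596612979562 edgeyaw -0.30179568856989314
```

View pics/d1.png

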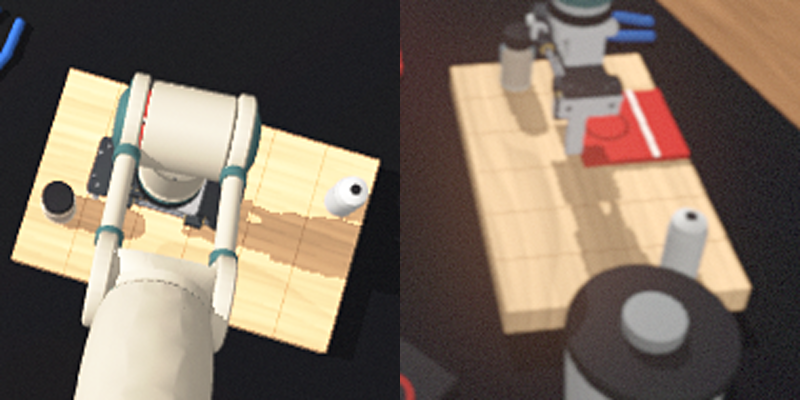

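The top view is blocked by the arm. The side view shows the pad square to the edge against both fingers, with its line about 45 mm short. I'll push 43 mm more, slowly, then back off, lift and retreat for a clear check.

move_arm([
  [[-0.005, 0, 0], 0],
  [[-0.01, 0, 0], 0],
  [[-0.015, 0, 0], 0],
  [[-0.02, 0, 0], 0],
  [[-0.025, 0, 0], 0],
  [[-0.03, 0, 0], 0],
  [[-0.034, 0, 0], 0],
  [[-0.038, 0, 0], 0],
  [[-0.041, 0, 0], 0],
  [[-0.043, 0, 0], 0],
  [[-0.043, 0, 0], 0],
  [[-0.043, 0, 0], 0],
])

```text
t: 6.65
eef_pos: [0.6326, -0.0583, 0.0525]
orientation: [3.141, 0.001, 2.854]
contact_force: [-0.5, -1.3, -0.4]
opening: 0.647
finger_force: 0.0
```

move_arm([
  [[0.005, 0, 0], 0],
  [[0.015, 0, 0], 0],
  [[0.03, 0, 0], 0],
  [[0.045, 0, 0], 0],
  [[0.045, 0, -0.03], 0],
  [[0.045, 0, -0.07], 0],
  [[0.045, 0, -0.11], 0],
  [[0.08, 0, -0.15], 0],
  [[0.12, 0, -0.15], 0],
  [[0.16, 0.03, -0.15], 0],
  [[0.19, 0.07, -0.15], 0],
  [[0.21, 0.11, -0.15], 0],
  [[0.23, 0.15, -0.15], 0],
  [[0.25, 0.19, -0.15], 0],
  [[0.27, 0.23, -0.15], 0],
  [[0.29, 0.27, -0.15], 0],
  [[0.3, 0.3, -0.15], 0],
  [[0.3, 0.3, -0.15], 0],
])

```text
t: 8.45
eef_pos: [0.4281, 0.3178, 0.2023]
orientation: [3.14, -0.001, 2.859]
contact_force: [0.3, -0.5, 0.2]
opening: 0.651
finger_force: 0.0
```

```bash
python3 m.py 383 145 425 255 d2
```

```text
top [339.768  139.7831 384.0302 152.8979] len 0.1258968875975783 x,y mid 0.0009580301952635961 0.05839049109388996 ang 0.004029471452495488 edgeyaw -0.28984888999858194
side [412.6815 231.1523 427.54   262.22  ] len 0.1287708093504041 x,y mid -0.0027667655548882517 0.05781903256964105 ang 0.008361307988879322 edgeyaw -0.3011998049570737
```

View pics/d2.png

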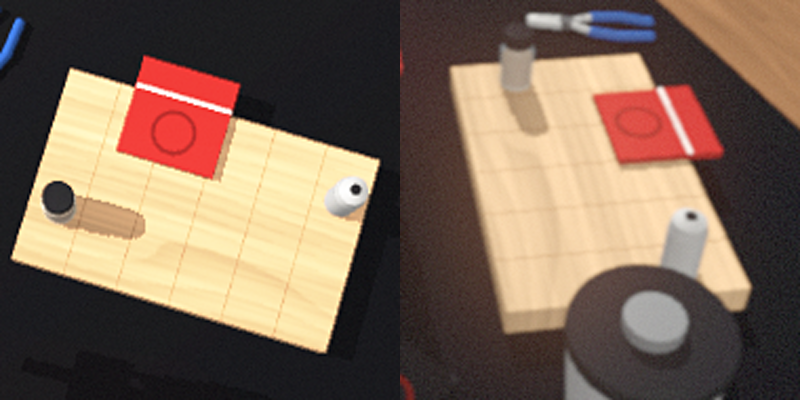

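Seen from the top view, the line at px (340,140)–(384,153) lies on the edge to within about 1–3 mm. The side view agrees, the pad is square within 0.01 rad, and the jar and shaker are untouched.

```bash
python3 -c "
from rig import job_done
print(job_done())"
```

```text
the job is handed in; nothing more can be done
None
```

I pushed the red pad over the block's far edge and handed the job in: its line is within about 3 mm of straight above the edge, square within about 0.01 rad, and the other objects were left alone; no verdict was returned.

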